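# Point out the box with no knob and the knob it needs, then call the fitter

## Robot

A 6-joint arm with a two-finger parallel gripper is mounted at the origin on the work surface. World frame = base frame: x ahead of the robot, y to its left, z up, the work surface at z = 0. Lengths are in mm, angles in degrees, forces in N, time in s.
With the tool pointing down it reaches from about 350 to 850 mm from the base axis. Payload 8.1 kg.
Tool frame: the origin (TCP) lies on the centre line of the jaws, within the pads' length; the fingertips stand 19 mm ahead of it and the grasp point (between the pads) is the TCP; z points along the fingers, y is the line along which they close (so a half turn about z gives the same grasp; the last joint's range is limited). The gripper opens to 85 mm and grips with 20 to 120 N. Pads are 22 mm wide; open, the fingers measure 114 mm over their backs; the gripper's body (76 mm by 85 mm) begins 54 mm behind the grasp point. The pads swing forward as they close: fully open they stand 13 mm farther back than shut.
Start: joints at [64.549, 7.471, 85.268, -0, 87.261, -4.893], TCP at [210.67, 561.804, 250.292] pointing down, gripper open.
Joint ranges: [-169.43, 169.43], [-51.17, 129.36], [1.28, 143.12], [-76.62, 256.62], [0, 156.53], [-152.29, 152.29]. Speed limits (degrees/s): [136.94, 136.94, 159.86, 180, 180, 180].

## Interface

Orientations are given as [roll, pitch, yaw] about the fixed x, y, z axes, in that order (R = Rz(yaw) Ry(pitch) Rx(roll)).
In Python, from bench import r gives the robot as it stands. The module is installed in compiled form; this text tells all that it offers.
- The arm moves only by the tool servo_tool, never from a script. Its arguments are lists of equal length, an entry for each row: "fingers": the finger opening in m, from 0 to 0.0854; "linear": the shift along the tool's x, y, z in m, a list of three; "rotation": the turn, a rotation vector about the tool's x, y, z in degrees, a list of three. A call has 1 to 10 rows; each row is the pose to reach, as a shift and turn from the pose commanded when the call began, along the tool's axes at that moment; what a row does not reach only later rows make up. A row lasts 1/10 s, in which the tool goes at most 50 mm and 8.59 degrees, less where a joint would pass 70% of its speed; a pose out of reach is approached as far as the arm can. A call with a gripper value outside its range is refused whole. The fingers move at their own pace and stop on an object; "force" is the grip in N (left out, the last holds). Time passes only in rows, so rows that repeat a pose let the fingers close. It gives the time, the measured TCP pose, the force, the opening and the grip force at its end, in the units of the state.
- r.sense(): the state, without advancing time (a new reading comes with each control period).
- r.snapshot(name): name is "scene" or "side" or "wrist"; returns a dict with "frame" (384x512x3 uint8, red, green, blue), "fx", "fy", "cx", "cy" (pixels), "camera_from_world" (4x4, takes a point from world to camera coordinates). Camera axes: x right, y up, looking along -z (the intrinsics and any distortion apply to the point x, -y, -z); pixel columns grow to the right and rows downward; lengths in mm; the calibration is good to about 2 mm. A picture is of the moment at which its call begins. There is no depth.
- r.hand_in(): hands the job in; it is judged then, once.
The state is a dict: "time": time; "joint_pos": joint angles; "qd": joint speeds; "joint_efforts": joint torques, N m; "tool_pos": TCP position; "tcp_rot": TCP orientation; "ft_force": force on the tool from outside, world axes, zero at the start; "wrist_torque": the same for the moment, N m; "finger_gap": finger opening in mm; "grip_force": force on a finger pad.
Only numpy, scipy, OpenCV 4.12 (cv2) and the standard library are available. Lean on these libraries where they do the work, as an engineer would, in place of code of your own. Each camera call takes 0.05 s, during which the arm holds its last target. There are 200 camera calls.

## Task

Final inspection of jewellery boxes: point at the one box that has no knob on its lid, with the fingertips held still about three centimetres above the middle of that lid for two seconds, and then in the same way, for two seconds, about three centimetres above the loose round knob in the parts tray. Then gently push the call lamp's lever fully over to its far end to call the fitter, and finish clear of everything. Touch nothing but the lever and its base, lift nothing, and come down over no other box and no other part in the tray: cross them a good hand's breadth up.

Things in the scene. Friction and masses are not known exactly. Their poses are not given: they have to be found in the camera images.
- bare_box_lid (a point): Centre of the lid's top face of the box WITHOUT a knob: a walnut jewellery box, 90 mm (x) by 120 mm (y) by 65 mm high, standing loose on the white foam pad (10 mm thick). Its lid is flat, with only a small dark 9 mm screw hole in the middle. Which of the three places in the row it takes changes.
- knobbed_box_a_lid (a point): Centre of the lid's top face of a box with a knob (its place in the row changes): a walnut jewellery box, 90 mm (x) by 120 mm (y) by 65 mm high, standing loose on the white foam pad (10 mm thick). A round brass knob, 28 mm across, stands 26 mm above this point.
- knobbed_box_b_lid (a point): The same for the other box with a knob (its place in the row changes too): same size and the same 26 mm high brass knob above this point.
- knob_top (a point): Top centre of the loose round brass knob, 28 mm across and 26 mm high, standing upright like those on the lids. It lies loose, in one of the three compartments of the open plywood tray; which one changes. The tray measures 85 x 240 mm and its walls are 22 mm high over the table, its floor about 5 mm thick; the compartments are about 78 mm apart.
- pull_top (a point): Top centre of a brass bow handle, 52 mm long and 24 mm high, in another compartment of the tray. Not the part to point at.
- bracket_top (a point): Top, over the middle, of a flat L-shaped brass corner bracket, 40 x 40 mm and 6 mm thick, in another compartment of the tray. Not the part to point at.
- call_base: Call lamp switch: a fixed grey block, 70 mm (x) by 50 mm (y) by 25 mm high, origin under the block's centre on the table. A toggle lever rises from its middle: the pivot axis is parallel to the block's y, 22 mm above the table. A lamp on a like block adjoins it on its +y side (its centre 50 mm from the origin), 69 mm high with its clear dome. The switch stands left or right of the middle and is turned up to about 0.3 rad.
- call (a joint): Angle of the lever, rad. At 0 it leans 0.5 rad from upright towards the block's -x side (towards the robot), at 1.0 it is fully over, 0.5 rad from upright towards the block's +x side (away from the robot). Light to move (about 1 N at the ball), it stays where it is left and stops at 1.0. It starts near 0.
- call_tip (a point): Centre of the black ball, 26 mm across, at the end of the lever: 80 mm from the pivot, on a steel stick 10 mm thick. It moves with the lever.
Mind the look-alikes: they are no part of the job. There is more than one size of the call_base; the job needs the middle-sized.

How it is judged (in metres and radians):
On the way, in this order (a step that is already met when the one before it is completed fails the run):
1. the fingertips dwell just above the middle of the lid without a knob (horizontal distance between the grasp point and bare_box_lid below 0.03 m and z of the grasp point in the frame of bare_box_lid between 0.02 and 0.085 m), for 1.5 s.
2. then they dwell just above the loose round knob in the tray (horizontal distance between the grasp point and knob_top below 0.025 m and z of the grasp point in the frame of knob_top between 0.02 and 0.085 m), for 1.5 s.
3. then the lever is pushed fully over (value of joint call above 0.85 rad), for 0.2 s.
At the end, for the whole second after the job is handed in: The lever is fully over (joint above 0.85 of 1.0 rad); the three boxes and the three brass parts in the tray lie where they were, within 5 mm (value of joint call above 0.85 rad and distance of each of bare_box_lid, knobbed_box_a_lid, knobbed_box_b_lid, knob_top, pull_top, bracket_top from where it was at the start of the episode below 0.005 m); the robot touches nothing.
It fails at once if anything but the lever and its base is touched ((contact force between the arm and anything else above 1 N and contact force between the arm and call_base below 0.05 N) or (contact force between the fingers and anything else above 1 N and contact force between the fingers and call_base below 0.05 N)).
It fails at once if a box or a part of the tray is moved by more than 10 mm or lifted (distance of any of bare_box_lid, knobbed_box_a_lid, knobbed_box_b_lid, knob_top, pull_top, bracket_top from where it was at the start of the episode above 0.01 m).
It fails at once if the fingertips come down over a box that has its knob (the grasp point within 30 mm of the lid's middle and less than 85 mm above the lid) ((horizontal distance between the grasp point and knobbed_box_a_lid below 0.03 m and z of the grasp point in the frame of knobbed_box_a_lid below 0.085 m) or (horizontal distance between the grasp point and knobbed_box_b_lid below 0.03 m and z of the grasp point in the frame of knobbed_box_b_lid below 0.085 m)).
It fails at once if the fingertips come down over another part in the tray (the grasp point within 25 mm of it sideways and less than 70 mm above it) ((horizontal distance between the grasp point and pull_top below 0.025 m and z of the grasp point in the frame of pull_top below 0.07 m) or (horizontal distance between the grasp point and bracket_top below 0.025 m and z of the grasp point in the frame of bracket_top below 0.07 m)).
It fails at once if the lever is struck hard, not pushed gently (contact force between the fingers and call_base above 40 N).
It also fails if it takes over 62 s, if anything falls off the work surface, if the arm or the gripper's body presses on something with over 40 N, if the wrist force passes 120 N, or if a joint passes its speed limit or range.

## Working session

There is one attempt and no reset: what is moved stays moved. The work goes in short steps, Python scripts to look and compute and a tool call to move; the robot and the scene stay as the last step left them, time stands still between calls to the robot, and variables do not carry over. Pictures are saved under pics/ and viewed, at most 10 in all, crops included, and the job is handed in when it is done.

Besides the shell and the picture viewer there is one more tool, called as a command line: name --argument value ..., lists and objects as JSON in quotes. servo_tool: Moves the arm, as the interface text tells. Its arguments: {"type":"object","properties":{"fingers":{"type":"array","items":{"type":"number"}},"linear":{"type":"array","items":{"type":"array","items":{"type":"number"}}},"rotation":{"type":"array","items":{"type":"array","items":{"type":"number"}}},"force":{"type":"number"}},"required":["fingers","linear","rotation"]}

```bash
mkdir -p pics; python3 - <<'E'
from bench import r
import cv2,pickle
s=r.sense();print(s['time'],s['tool_pos'],s['tcp_rot'],s['finger_gap'])
for n in("scene","side"):
    d=r.snapshot(n);pickle.dump(d,open(f'{n}.pkl','wb'))
    print(n,d['fx'],d['fy'],d['cx'],d['cy'],d['camera_from_world'],[k for k in d])
    cv2.imwrite(f'pics/{n}.png',cv2.resize(d['frame'][:,:,::-1],(800,600),interpolation=cv2.INTER_CUBIC))
E
```

```text
0.0 [210.457089   561.3301915  249.23857668] [-1.79893692e+02 -8.30238383e-03  1.59440877e+02] 85.51835667612715
scene 418.93476166734945 418.93476166734945 256.1978059902269 196.75230298623683 [[ 6.13828807e-02  9.98002563e-01  1.49340915e-02 -3.66340158e+01]
 [-8.49664101e-01  4.43963598e-02  5.25452071e-01  3.79293835e+02]
 [ 5.23739494e-01 -4.49427232e-02  8.50692127e-01 -1.25401997e+03]
 [ 0.00000000e+00  0.00000000e+00  0.00000000e+00  1.00000000e+00]] ['frame', 'fx', 'fy', 'cx', 'cy', 'camera_from_world']
side 442.1464056564531 442.1464056564531 250.3418581213413 194.11644491911824 [[ 7.38976190e-01 -6.73730522e-01 -1.17265154e-03 -3.65282091e+02]
 [ 3.31338776e-01  3.61909811e-01  8.71341440e-01 -2.44972331e+02]
 [-5.86624929e-01 -6.44289122e-01  4.90675780e-01 -8.67533643e+02]
 [ 0.00000000e+00  0.00000000e+00  0.00000000e+00  1.00000000e+00]] ['frame', 'fx', 'fy', 'cx', 'cy', 'camera_from_world']
```

View pics/scene.png

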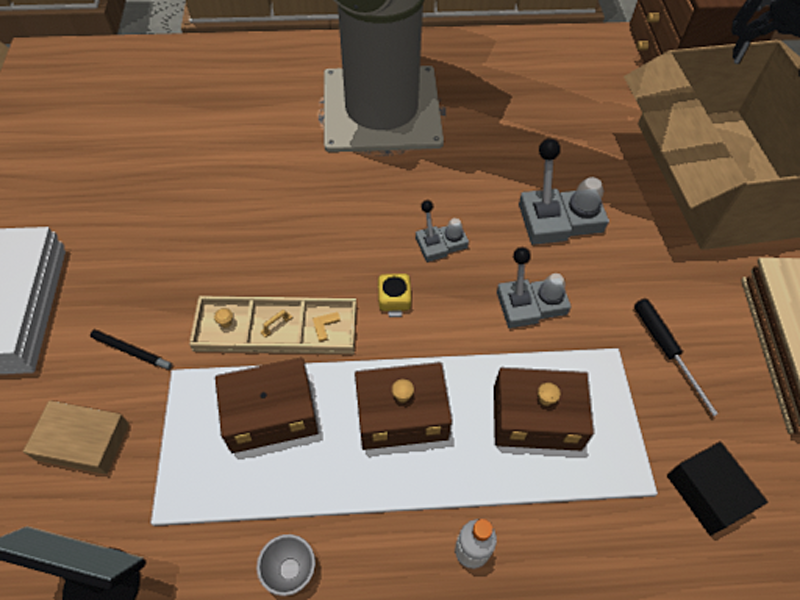

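View pics/side.png

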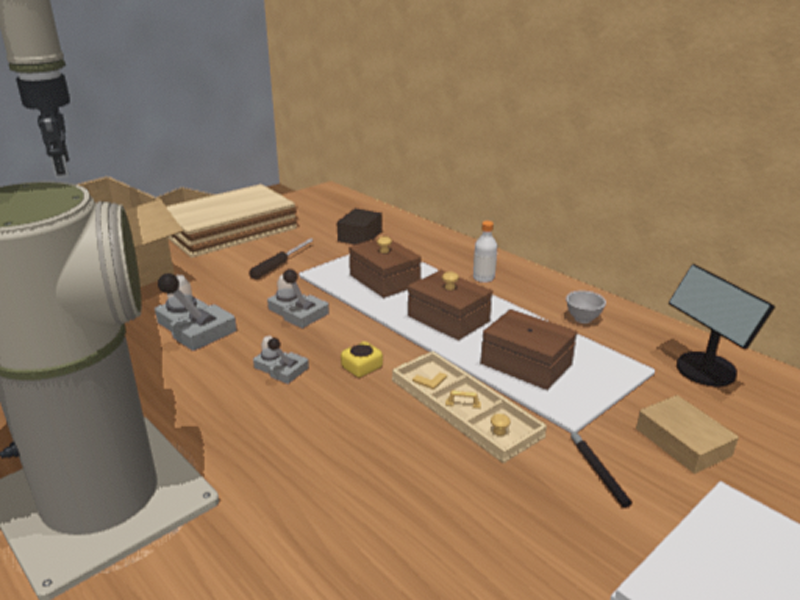

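The scene view shows the box without a knob on the left, with its hole at (263,395). The loose knob is in the left tray compartment, top at (224,313). There are three switches: small (440,240), mid (533,300) with its ball at (521,256), and large (563,213). The side view has the hole at (530,330), the knob at (500,418) and the middle ball at (290,277).

```bash
cat >h.py <<'E'
import numpy as np,pickle
def load(n): return pickle.load(open(n+'.pkl','rb'))
def ray(d,u,v,k=1.5625):
    u,v=(u+.5)/k-.5,(v+.5)/k-.5
    M=d['camera_from_world'];R=M[:3,:3];c=-R.T@M[:3,3]
    return c,R.T@np.array([(u-d['cx'])/d['fx'],-(v-d['cy'])/d['fy'],-1])
def plane(d,u,v,z,k=1.5625):
    c,w=ray(d,u,v,k);return c+w*(z-c[2])/w[2]
def tri(*rs):
    A=0;b=0
    for c,w in rs:
        w=w/np.linalg.norm(w);P=np.eye(3)-np.outer(w,w);A=A+P;b=b+P@c
    return np.linalg.solve(A,b)
E
python3 - <<'E'
from h import *
np.set_printoptions(precision=1,suppress=True)
a,b=load('scene'),load('side')
for n,p,q,z in[('hole',(263,395),(530,330),75),('knob',(224,314),(500,416),31),('ball',(521,256),(290,277),92),('knobB',(403,388),(451,279),101),('knobC',(548,392),(384,242),101),('small ball',(427,206),(273,344),50),('big ball',(549,149),(168,284),120)]:
    print(n,tri(ray(a,*p),ray(b,*q)),plane(a,*p,z),plane(b,*q,z))
# top-face corners of the middle switch blocks z=25
for p in[(499,286),(509,319),(570,310),(560,283)]: print(plane(a,*p,25 if p!=(509,319) else 25))
import cv2
for n,(x,y,w,h) in dict(scene=(310,150,80,70),side=(160,160,60,55)).items():
    d=load(n); cv2.imwrite(f'pics/sw_{n}.png',cv2.resize(d['frame'][y:y+h,x:x+w,::-1],None,fx=8,fy=8,interpolation=cv2.INTER_CUBIC))
E
```

```text
hole [ 618.3 -183.5   75.2] [ 617.9 -183.2   75. ] [ 618.7 -183.8   75. ]
knob [ 464.2 -255.8   31.9] [ 463.2 -255.4   31. ] [ 465.4 -255.8   31. ]
ball [426.3 185.3  95. ] [423.6 186.6  92. ] [429.4 189.4  92. ]
knobB [627.9  -2.2  92.9] [629.8  -0.5 101. ] [616.6 -15.7 101. ]
knobC [643.5 185.7  94.7] [645.6 184.6 101. ] [634.1 173.9 101. ]
small ball [304.1  58.6  71. ] [285.9  61.4  50. ] [321.2  86.7  50. ]
big ball [239.3 255.4 120.9] [237.5 256.4 120. ] [239.9 255.6 120. ]
[430.8 162.7  25. ]
[490.7 169.3  25. ]
[479.8 264.4  25. ]
[430.1 258.6  25. ]
```

View pics/sw_scene.png

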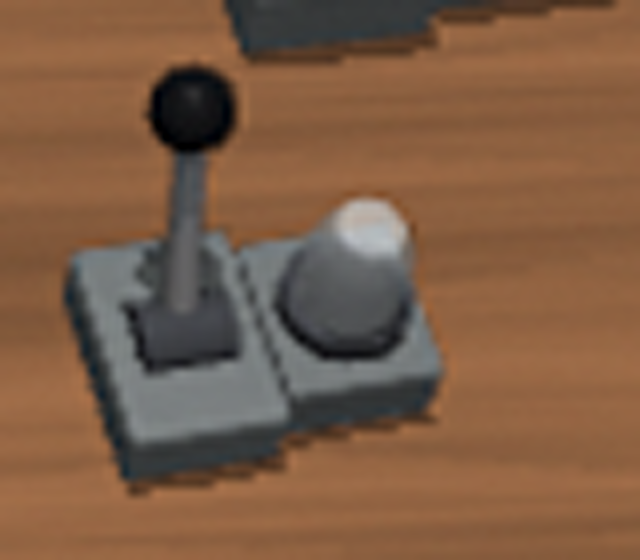

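The crop shows the middle switch. Its top-face corners are at back-left (72,255), front-left (128,445) and front-right (288,410). The lamp's front-right corner is at (440,362) and the ball is at (193,108).

```bash
python3 - <<'E'
from h import *
np.set_printoptions(precision=1,suppress=True)
a=load('scene')
f=lambda u,v,z:plane(a,(u+.5)/8-.5+310,(v+.5)/8-.5+150,z,1)
P=[f(72,255,25),f(128,445,25),f(288,410,25),f(440,362,25)]
for p in P:print(p)
for i in range(3):
    e=P[i+1]-P[i];print(np.hypot(*e[:2]),np.degrees(np.arctan2(e[1],e[0])))
c=(P[0]+P[2])/2;print('centre',c)
print('ball',f(193,108,92))
B=f(193,108,92)
print('pivot->ball',(B-c)[:2],np.hypot(*(B-c)[:2]))
# bracket/pull approx for clearance
for p in[(276,322),(327,324)]:print(plane(a,*p,15))
E
```

```text
[426.6 161.7  25. ]
[493.9 168.8  25. ]
[484.5 217.9  25. ]
[470.3 266.2  25. ]
67.74176877660416 5.99545033803612
49.958803932881665 100.86874447744178
50.33968426160857 106.3795331968709
centre [455.6 189.8  25. ]
ball [422.  187.9  92. ]
pivot->ball [-33.6  -1.9] 33.65337477650439
[ 471.6 -180.6   15. ]
[ 479.1 -104.    15. ]
```

Everything agrees with the sizes given: block 68 x 50 mm, lid z 75, knob z 32, ball z about 92. Setting off at z≈250 with the fingers closing, towards a point above the bare lid (618,-184).

servo_tool --fingers '[0,0,0,0,0,0,0,0,0,0]' --linear '[[-0.01,-0.008,0],[-0.032,-0.028,0],[-0.063,-0.055,0],[-0.095,-0.082,0],[-0.127,-0.11,0],[-0.159,-0.137,0],[-0.191,-0.164,0],[-0.223,-0.192,0],[-0.255,-0.219,0],[-0.287,-0.247,0]]' --rotation '[[0,0,0],[0,0,0],[0,0,0],[0,0,0],[0,0,0],[0,0,0],[0,0,0],[0,0,0],[0,0,0],[0,0,0]]'

```text
time: 1.1
tool_pos: [393.0, 227.5, 250.2]
tcp_rot: [-180.0, 0.0, 159.4]
ft_force: [0.6, 0.4, 0.8]
finger_gap: 0.2
grip_force: 0.0
```

servo_tool --fingers '[0,0,0,0,0,0,0,0,0,0]' --linear '[[-0.032,-0.028,0],[-0.064,-0.055,0],[-0.095,-0.082,0],[-0.127,-0.11,0],[-0.159,-0.137,0],[-0.191,-0.164,0],[-0.223,-0.192,0],[-0.255,-0.219,0],[-0.28,-0.241,0],[-0.29,-0.25,0]]' --rotation '[[0,0,0],[0,0,0],[0,0,0],[0,0,0],[0,0,0],[0,0,0],[0,0,0],[0,0,0],[0,0,0],[0,0,0]]'

```text
time: 2.1
tool_pos: [576.4, -109.6, 249.7]
tcp_rot: [-180.0, -0.0, 159.3]
ft_force: [-1.3, 0.6, 0.5]
finger_gap: -0.2
grip_force: 0.0
```

servo_tool --fingers '[0,0,0,0,0,0,0,0,0,0]' --linear '[[-0.015,-0.012,0],[-0.04,-0.033,0],[-0.06,-0.05,0],[-0.065,-0.0545,0],[-0.065,-0.0545,0.01],[-0.065,-0.0545,0.035],[-0.065,-0.0545,0.06],[-0.065,-0.0545,0.08],[-0.065,-0.0545,0.085],[-0.065,-0.0545,0.085]]' --rotation '[[0,0,0],[0,0,0],[0,0,0],[0,0,0],[0,0,0],[0,0,0],[0,0,0],[0,0,0],[0,0,0],[0,0,0]]'

```text
time: 3.1
tool_pos: [616.9, -178.6, 164.0]
tcp_rot: [180.0, -0.2, 159.5]
ft_force: [0.3, -0.5, 0.6]
finger_gap: 0.1
grip_force: 0.0
```

```bash
python3 - <<'E'
from bench import r
import cv2,pickle,numpy as np
s=r.sense();print(s['time'],s['tool_pos'],s['tcp_rot'])
o=[]
for n in("scene","wrist"):
    d=r.snapshot(n);o.append(d['frame'][:,:,::-1])
cv2.imwrite('pics/over1.png',cv2.resize(np.hstack(o),(800,300),interpolation=cv2.INTER_AREA))
E
```

```text
3.1 [ 616.94890726 -178.64325655  163.97020404] [ 1.79987239e+02 -1.62606708e-01  1.59494908e+02]
```

View pics/over1.png

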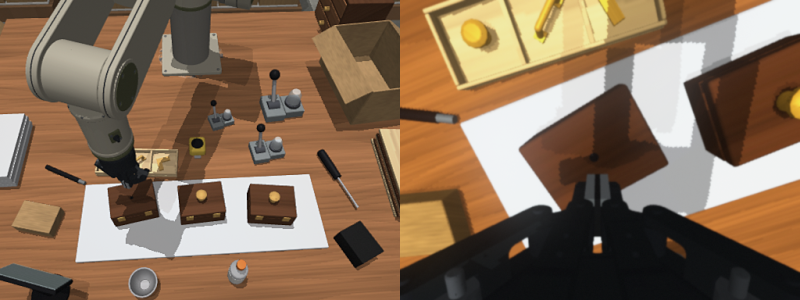

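The fingertips are above the bare box, and the hole shows just ahead of them at (593,157) in the wrist half. I'll lower to about 30 mm tip clearance and hold for 2 s.

servo_tool --fingers '[0,0,0,0,0,0,0,0,0,0]' --linear '[[-0.002,-0.003,0.012],[-0.003,-0.004,0.028],[-0.003,-0.004,0.038],[-0.003,-0.004,0.04],[-0.003,-0.004,0.04],[-0.003,-0.004,0.04],[-0.003,-0.004,0.04],[-0.003,-0.004,0.04],[-0.003,-0.004,0.04],[-0.003,-0.004,0.04]]' --rotation '[[0,0,0],[0,0,0],[0,0,0],[0,0,0],[0,0,0],[0,0,0],[0,0,0],[0,0,0],[0,0,0],[0,0,0]]'

```text
time: 4.2
tool_pos: [619.7, -184.8, 125.6]
tcp_rot: [180.0, 0.0, 159.4]
ft_force: [0.1, -0.5, -0.6]
finger_gap: -0.0
grip_force: 0.0
```

servo_tool --fingers '[0,0,0,0,0,0,0,0,0,0]' --linear '[[0,0,0],[0,0,0],[0,0,0],[0,0,0],[0,0,0],[0,0,0],[0,0,0],[0,0,0],[0,0,0],[0,0,0]]' --rotation '[[0,0,0],[0,0,0],[0,0,0],[0,0,0],[0,0,0],[0,0,0],[0,0,0],[0,0,0],[0,0,0],[0,0,0]]'

```text
time: 5.2
tool_pos: [619.5, -184.8, 125.3]
tcp_rot: [-180.0, -0.0, 159.4]
ft_force: [-0.3, -1.1, -0.6]
finger_gap: 0.2
grip_force: 0.0
```

servo_tool --fingers '[0,0,0,0,0,0,0,0,0,0]' --linear '[[0,0,0],[0,0,0],[0,0,0],[0,0,0],[0,0,-0.01],[0,0,-0.035],[0,0,-0.065],[0,0,-0.085],[0,0,-0.09],[0,0,-0.09]]' --rotation '[[0,0,0],[0,0,0],[0,0,0],[0,0,0],[0,0,0],[0,0,0],[0,0,0],[0,0,0],[0,0,0],[0,0,0]]'

```text
time: 6.2
tool_pos: [620.2, -185.1, 216.8]
tcp_rot: [-180.0, 0.1, 159.4]
ft_force: [-0.2, -0.1, -0.5]
finger_gap: -0.1
grip_force: 0.0
```

servo_tool --fingers '[0,0,0,0,0,0,0,0,0,0]' --linear '[[0.01,-0.01,0],[0.035,-0.035,0],[0.063,-0.063,0],[0.09,-0.09,0],[0.112,-0.112,0],[0.121,-0.121,0],[0.121,-0.121,0.015],[0.121,-0.121,0.045],[0.121,-0.121,0.07],[0.121,-0.121,0.08]]' --rotation '[[0,0,0],[0,0,0],[0,0,0],[0,0,0],[0,0,0],[0,0,0],[0,0,0],[0,0,0],[0,0,0],[0,0,0]]'

```text
time: 7.2
tool_pos: [462.5, -253.6, 130.6]
tcp_rot: [179.9, -0.3, 159.5]
ft_force: [-0.5, 0.7, 0.5]
finger_gap: -0.3
grip_force: 0.0
```

```bash
python3 - <<'E'
from bench import r
import cv2,pickle,numpy as np
s=r.sense();print(s['time'],s['tool_pos'],s['tcp_rot'])
o=[]
for n in("side","wrist"):
    d=r.snapshot(n);o.append(d['frame'][:,:,::-1])
cv2.imwrite('pics/over2.png',cv2.resize(np.hstack(o),(800,300),interpolation=cv2.INTER_AREA))
E
```

```text
7.2 [ 462.50899037 -253.55197077  130.60798599] [179.8900411   -0.33588757 159.48039137]
```

View pics/over2.png

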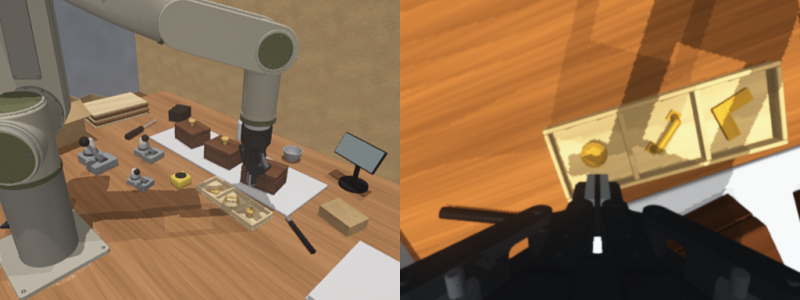

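The fingertips are over the loose knob, which shows at (594,153) in the wrist half and lines up just as the hole did. I'll lower and hold.

servo_tool --fingers '[0,0,0,0,0,0,0,0,0,0]' --linear '[[0,0,0.015],[0,0,0.035],[0,0,0.045],[0,0,0.048],[0,0,0.048],[0,0,0.048],[0,0,0.048],[0,0,0.048],[0,0,0.048],[0,0,0.048]]' --rotation '[[0,0,0],[0,0,0],[0,0,0],[0,0,0],[0,0,0],[0,0,0],[0,0,0],[0,0,0],[0,0,0],[0,0,0]]'

```text
time: 8.3
tool_pos: [463.9, -255.7, 87.6]
tcp_rot: [-180.0, 0.0, 159.4]
ft_force: [-0.2, 0.3, 0.5]
finger_gap: 0.1
grip_force: 0.0
```

servo_tool --fingers '[0,0,0,0,0,0,0,0,0,0]' --linear '[[0,0,0],[0,0,0],[0,0,0],[0,0,0],[0,0,0],[0,0,0],[0,0,0],[0,0,0],[0,0,0],[0,0,0]]' --rotation '[[0,0,0],[0,0,0],[0,0,0],[0,0,0],[0,0,0],[0,0,0],[0,0,0],[0,0,0],[0,0,0],[0,0,0]]'

```text
time: 9.3
tool_pos: [463.7, -255.6, 87.3]
tcp_rot: [-180.0, 0.0, 159.4]
ft_force: [0.2, -0.4, -0.5]
finger_gap: -0.2
grip_force: 0.0
```

servo_tool --fingers '[0,0,0,0,0,0,0,0,0,0]' --linear '[[0,0,0],[0,0,0],[0,0,0],[0,0,0],[0,0,-0.01],[0,0,-0.035],[0,0,-0.07],[0,0,-0.105],[0,0,-0.13],[0,0,-0.14]]' --rotation '[[0,0,0],[0,0,0],[0,0,0],[0,0,0],[0,0,0],[0,0,0],[0,0,0],[0,0,0],[0,0,0],[0,0,0]]'

```text
time: 10.3
tool_pos: [465.1, -256.5, 231.6]
tcp_rot: [-179.9, 0.3, 159.4]
ft_force: [1.2, 0.5, 0.4]
finger_gap: -0.1
grip_force: 0.0
```

servo_tool --fingers '[0,0,0,0,0,0,0,0,0,0]' --linear '[[0.006,0.01,0],[0.022,0.034,0],[0.046,0.07,0],[0.07,0.107,0],[0.094,0.143,0],[0.118,0.18,0],[0.142,0.216,0],[0.166,0.253,0],[0.19,0.29,0],[0.214,0.327,0]]' --rotation '[[0,0,-1],[0,0,-4],[0,0,-7],[0,0,-10],[0,0,-13],[0,0,-16],[0,0,-19],[0,0,-22],[0,0,-25],[0,0,-28]]'

```text
time: 11.3
tool_pos: [376.0, 127.4, 225.2]
tcp_rot: [180.0, -0.2, -172.4]
ft_force: [1.1, 0.7, 0.2]
finger_gap: -0.2
grip_force: 0.0
```

servo_tool --fingers '[0,0,0,0,0]' --linear '[[0,0.02,0],[0,0.03,0],[0,0.03,0],[0,0.03,0],[0,0.03,0]]' --rotation '[[0,0,-1],[0,0,-2],[0,0,-2],[0,0,-2],[0,0,-2]]'

```text
time: 11.8
tool_pos: [374.4, 154.4, 226.9]
tcp_rot: [-180.0, -0.0, -170.7]
ft_force: [0.2, -0.2, -0.7]
finger_gap: -0.1
grip_force: 0.0
```

```bash
python3 - <<'E'
from bench import r
import cv2,pickle,numpy as np
s=r.sense();print(s['time'],s['tool_pos'],s['tcp_rot'])
d=r.snapshot('wrist');pickle.dump(d,open('wrist.pkl','wb'))
cv2.imwrite('pics/lever1.png',cv2.resize(d['frame'][:,:,::-1],(800,600),interpolation=cv2.INTER_CUBIC))
E
```

```text
11.8 [374.4291297  154.40095784 226.89471588] [-1.79975070e+02 -3.81646769e-02 -1.70655737e+02]
```

View pics/lever1.png

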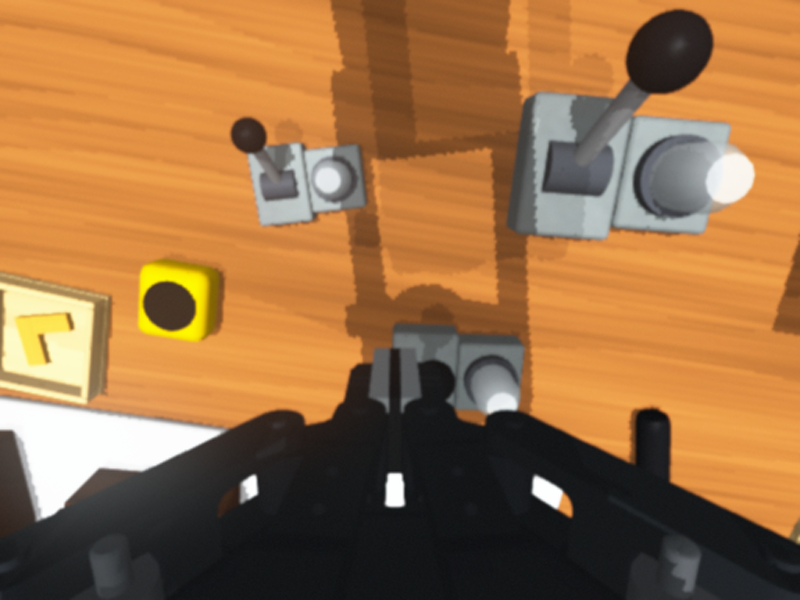

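The wrist view shows the middle switch: near top corners at (393,325) and (521,337), ball partly hidden at (437,382). The big switch is well clear.

```bash
python3 - <<'E'
from h import *
np.set_printoptions(precision=1,suppress=True)
d=load('wrist')
print(plane(d,437,382,92),plane(d,393,325,25),plane(d,521,337,25),plane(d,456,325,25),plane(d,523,410,25))
E
```

```text
[429.4 189.9  92. ] [420.3 160.9  25. ] [414.  256.7  25. ] [412.7 207.   25. ] [472.9 272.4  25. ]
```

servo_tool --fingers '[0,0,0,0,0,0,0,0,0,0]' --linear '[[0.001,0.01,0],[0.001,0.02,0],[0.001,0.022,0.01],[0.001,0.022,0.035],[0.001,0.022,0.065],[0.001,0.022,0.095],[0.001,0.022,0.118],[0.001,0.022,0.13],[0.001,0.022,0.13],[0.001,0.022,0.13]]' --rotation '[[0,0,0],[0,0,0],[0,0,0],[0,0,0],[0,0,0],[0,0,0],[0,0,0],[0,0,0],[0,0,0],[0,0,0]]'

```text
time: 12.85
tool_pos: [370.0, 177.2, 97.9]
tcp_rot: [180.0, 0.0, -170.5]
ft_force: [0.2, -0.5, 0.2]
finger_gap: -0.1
grip_force: 0.0
```

servo_tool --fingers '[0,0,0,0,0,0,0,0,0,0]' --linear '[[-0.005,0,0],[-0.01,0,0],[-0.016,0,0],[-0.022,0,0],[-0.028,0,0],[-0.034,0,0],[-0.04,0,0],[-0.046,0,0],[-0.052,0,0],[-0.058,0,0]]' --rotation '[[0,0,0],[0,0,0],[0,0,0],[0,0,0],[0,0,0],[0,0,0],[0,0,0],[0,0,0],[0,0,0],[0,0,0]]'

```text
time: 13.85
tool_pos: [427.4, 186.6, 97.2]
tcp_rot: [180.0, -0.0, -170.6]
ft_force: [-2.0, -0.8, 0.1]
finger_gap: -0.1
grip_force: 0.5
```

```bash
python3 - <<'E'
from bench import r
import cv2,numpy as np
s=r.sense();print(s['time'],s['tool_pos'],s['ft_force'])
a=r.snapshot('scene')['frame'][120:240,270:430,::-1];b=r.snapshot('side')['frame'][130:250,120:280,::-1]
cv2.imwrite('pics/push1.png',cv2.resize(np.hstack([a,b]),(800,300),interpolation=cv2.INTER_CUBIC))
E
```

```text
13.85 [427.38464447 186.5886891   97.22244029] [-2.00416282 -0.84519939  0.07017778]
```

View pics/push1.png

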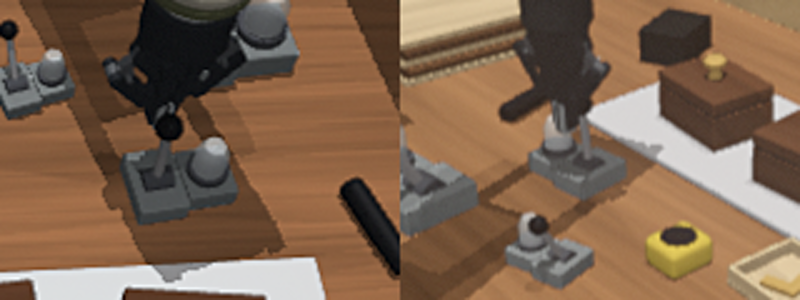

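The ball at (168,127) sits centred ahead of the fingers and is moving, with about 2 N on the tool. I'll go on pushing slowly.

servo_tool --fingers '[0,0,0,0,0,0,0,0]' --linear '[[-0.005,0,0],[-0.01,0,0],[-0.015,0,0],[-0.02,0,0],[-0.024,0,0],[-0.027,0,0],[-0.03,0,0],[-0.032,0,0]]' --rotation '[[0,0,0],[0,0,0],[0,0,0],[0,0,0],[0,0,0],[0,0,0],[0,0,0],[0,0,0]]'

```text
time: 14.75
tool_pos: [458.6, 191.8, 97.1]
tcp_rot: [180.0, -0.0, -170.6]
ft_force: [-1.2, -0.9, -0.1]
finger_gap: -0.1
grip_force: 0.4
```

servo_tool --fingers '[0,0,0,0]' --linear '[[-0.002,0,0],[-0.004,0,0],[-0.006,0,0],[-0.006,0,0]]' --rotation '[[0,0,0],[0,0,0],[0,0,0],[0,0,0]]'

```text
time: 15.15
tool_pos: [464.7, 192.8, 97.4]
tcp_rot: [180.0, 0.0, -170.6]
ft_force: [0.2, -0.3, -0.2]
finger_gap: 0.2
grip_force: 0.1
```

servo_tool --fingers '[0,0,0,0]' --linear '[[-0.0015,0,0],[-0.003,0,0],[-0.0045,0,0],[-0.0045,0,0]]' --rotation '[[0,0,0],[0,0,0],[0,0,0],[0,0,0]]'

```text
time: 15.55
tool_pos: [469.1, 193.5, 97.3]
tcp_rot: [-180.0, 0.0, -170.6]
ft_force: [-0.6, -0.5, -0.6]
finger_gap: -0.1
grip_force: 0.2
```

```bash
python3 - <<'E'
from bench import r
import cv2,numpy as np,pickle
s=r.sense();print(s['time'],s['tool_pos'],s['ft_force'])
A=r.snapshot('scene');pickle.dump(A,open('scene2.pkl','wb'));B=r.snapshot('side')
a=A['frame'][120:240,270:430,::-1];b=B['frame'][130:250,120:280,::-1]
cv2.imwrite('pics/push2.png',cv2.resize(np.hstack([a,b]),(800,300),interpolation=cv2.INTER_CUBIC))
E
```

```text
15.55 [469.07436843 193.50827709  97.3333087 ] [-0.63801681 -0.46838112 -0.64312099]
```

View pics/push2.png

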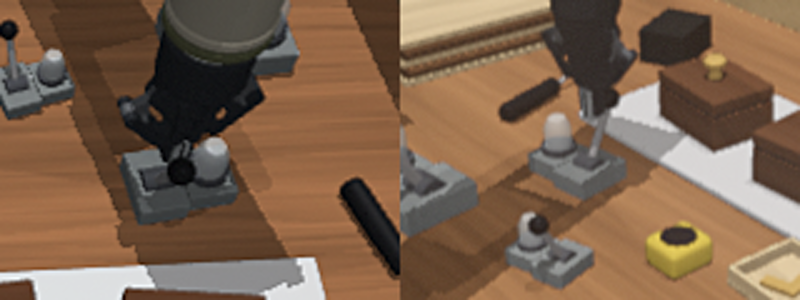

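The ball, at (181,169) on the left, is now beyond upright, with no stop force yet. I'll carry on in small steps until the stop is felt.

servo_tool --fingers '[0,0,0,0]' --linear '[[-0.0015,0,0],[-0.003,0,0],[-0.0045,0,0],[-0.0045,0,0]]' --rotation '[[0,0,0],[0,0,0],[0,0,0],[0,0,0]]'

```text
time: 16.05
tool_pos: [471.7, 193.9, 96.9]
tcp_rot: [-180.0, -0.2, -170.5]
ft_force: [-10.4, -1.7, 6.1]
finger_gap: -0.0
grip_force: 5.2
```

```bash
python3 - <<'E'
from h import *
from bench import r
import cv2
np.set_printoptions(precision=1,suppress=True)
for z in(92,97,102):print(plane(load('scene2'),342.4,187.6,z,1))
f=r.snapshot('scene')['frame'];m=(f.max(2)<30)[160:215,325:365]
n,l,st,c=cv2.connectedComponentsWithStats(m.astype('uint8'))
for i in range(1,n):
    if st[i,4]>20:print(st[i],c[i]+[325,160])
E
```

```text
[489.7 196.6  92. ]
[492.9 195.1  97. ]
[496.  193.6 102. ]
[  0   0  40  35 688] [343.7 172. ]
```

The stop is felt: 10 N at x=472, where it was expected, with the ball about 37 mm past the pivot. Next I back off and lift clear.

servo_tool --fingers '[0,0,0,0,0,0,0,0,0,0]' --linear '[[0,0,0],[0.004,0,0],[0.014,0,0],[0.03,0,0],[0.045,0,0],[0.05,0,-0.01],[0.05,0,-0.04],[0.05,0,-0.08],[0.05,0,-0.11],[0.05,0,-0.13]]' --rotation '[[0,0,0],[0,0,0],[0,0,0],[0,0,0],[0,0,0],[0,0,0],[0,0,0],[0,0,0],[0,0,0],[0,0,0]]'

```text
time: 17.1
tool_pos: [425.2, 186.4, 231.4]
tcp_rot: [180.0, 0.3, -170.6]
ft_force: [0.1, 0.2, -0.0]
finger_gap: -0.2
grip_force: 0.0
```

servo_tool --fingers '[0,0,0,0,0,0,0,0,0,0]' --linear '[[0,-0.01,-0.01],[0,-0.04,-0.02],[0,-0.08,-0.02],[0,-0.12,-0.02],[0,-0.15,-0.02],[0,-0.16,-0.02],[0,-0.16,-0.02],[0,-0.16,-0.02],[0,-0.16,-0.02],[0,-0.16,-0.02]]' --rotation '[[0,0,0],[0,0,0],[0,0,0],[0,0,0],[0,0,0],[0,0,0],[0,0,0],[0,0,0],[0,0,0],[0,0,0]]'

```text
time: 18.1
tool_pos: [450.1, 29.2, 247.2]
tcp_rot: [180.0, -0.0, -170.5]
ft_force: [-0.9, -0.2, 0.2]
finger_gap: 0.1
grip_force: 0.0
```

```bash
python3 - <<'E'
from bench import r
import cv2,numpy as np
s=r.sense();print(s['time'],s['tool_pos'],s['ft_force'])
o=[r.snapshot(n)['frame'][:,:,::-1] for n in('scene','side')]
cv2.imwrite('pics/end.png',cv2.resize(np.hstack(o),(800,300),interpolation=cv2.INTER_AREA))
E
```

```text
18.1 [450.07931842  29.1981451  247.23658074] [-0.89640106 -0.18475839  0.17212562]
```

View pics/end.png

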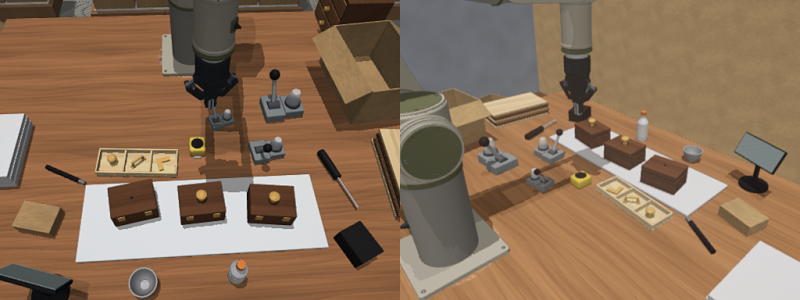

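The lever of the middle switch is over to its far side, ball at (267,149). The boxes and tray parts are where they were, and the arm is clear.

```bash
python3 -c "
from bench import r
print(r.hand_in())"
```

```text
the job is handed in; nothing more can be done
None
```

I pointed at the box without a knob and then at the loose knob, each for about two seconds, pushed the middle switch's lever to its stop, and handed the job in with the arm clear after about 18 s; the hand-in gave no verdict.

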